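# Set the four large stones on the mosaic panel

### The job

Lay the four large glass stones on the white mosaic panel, each lying flat on the painted outline of its own shape and colour and turned so that it fills the outline. The green stone goes in the silver setting: lay the setting open side up on the green outline, turned to fill it, with the green stone seated flat on the setting's floor. Leave the clear box of pearls standing where it is.

Things in the scene. Friction and masses are not known exactly. Their poses are not given: they have to be found in the camera images.
- blue_stone_mid (a point): Blue OVAL stone, 60 x 44 mm. Flat glass stone 16 mm thick with upright sides for the lower 12 mm and a bevelled top. Point at its centre, half-way up (8 mm above its underside); x along the 60 mm, y along the 44 mm, z up. 60 to 110 g. At the start it lies loose on the table, right of the panel, at any yaw.
- amber_stone_mid (a point): Amber (orange-yellow) LEAF stone, pointed at both ends, 66 x 32 mm. Flat glass stone 16 mm thick with upright sides for the lower 12 mm and a bevelled top. Point at its centre, half-way up (8 mm above its underside); x along the 66 mm from point to point, y along the 32 mm, z up. 35 to 70 g. Loose on the table.
- red_stone_mid (a point): Red SQUARE stone with cut corners, 42 x 42 mm (the cuts take 7 mm off each side). Flat glass stone 16 mm thick with upright sides for the lower 12 mm and a bevelled top. Point at its centre, half-way up (8 mm above its underside); x and y along its sides, z up. 45 to 85 g. Loose on the table.
- green_stone_mid (a point): Green stone, a RECTANGLE with cut corners, 60 x 40 mm (the cuts take 10 mm off each side), 24 mm thick, upright sides from 3 to 18 mm above its underside, bevelled foot (the lowest 3 mm is 1 to 1.5 mm smaller all round) and bevelled top. Point at its centre, half-way up (12 mm above its underside); x along the 60 mm, y along the 40 mm, z up. 80 to 150 g. Loose on the table; it belongs in the silver setting with its flat underside down.
- setting_mid (a point): Silver-coloured metal SETTING: an open tray with a darker grey floor, a rectangle with cut corners, 72 x 52 mm outside (cuts take 12 mm off each side), 66 x 46 mm inside, walls 3 mm thick, 11 mm high, floor 3 mm thick: the pocket is 8 mm deep and leaves the green stone 3 mm of play all round. Point at its centre, half-way up (5.5 mm above its underside); x along the 72 mm, z up (open side). 50 to 95 g. Loose on the table.
- blue_outline: Painted blue OVAL outline (pale blue inside) on the white panel, the size of the blue stone. The panel is a fixed square white board 320 x 320 mm, 40 mm high, with a border of small stones 5 mm high, already set, along its edges. Four outlines are painted on it, about 120 mm from one to the next. Origin at the outline's centre on the panel's top face, 40 mm above the table; x along the oval's length, z up.
- amber_outline: Painted amber LEAF outline (pale yellow inside) on the panel's top face, the size of the amber stone. Origin at its centre on the panel's top face; x along the leaf from point to point, z up.
- red_outline: Painted red SQUARE outline (pale pink inside) on the panel's top face, the size of the red stone. Origin at its centre on the panel's top face; x and y along its sides, z up.
- green_outline: Painted green cut-corner RECTANGLE outline (pale green inside) on the panel's top face, the size of the silver setting (72 x 52 mm). Origin at its centre on the panel's top face; x along the 72 mm, z up.
- pearl_box_mid (a point): Closed clear box of white pearls, 50 x 50 mm, 40 mm high, about 90 g, standing loose on the table among the stones. Point at its centre, half-way up; z up. Not part of the job: it stays where it is.
There are look-alikes about, which are no part of the job. There is more than one size of the part that bears amber_stone_mid; the job needs the smaller.

How it is judged (in metres and radians):
At the end, for the whole second after the job is handed in: Blue, amber and red stones flat on the panel, right side up, within 8 mm and 0.2 rad of their own outlines (red: any of four ways round); silver setting flat, open side up, within 8 mm and 0.2 rad of the green outline; green stone flat on the setting's floor; all released and at rest (horizontal distance between blue_stone_mid and blue_outline below 0.008 m and z of blue_stone_mid in the frame of blue_outline between 0.005 and 0.011 m and angle between each of blue_stone_mid, amber_stone_mid, red_stone_mid, setting_mid, green_stone_mid's own z axis and vertical below 0.12 rad and angle between the x axis of blue_stone_mid and the x axis of blue_outline, either way round below 0.2 rad and horizontal distance between amber_stone_mid and amber_outline below 0.008 m and z of amber_stone_mid in the frame of amber_outline between 0.005 and 0.011 m and angle between the x axis of amber_stone_mid and the x axis of amber_outline, either way round below 0.2 rad and horizontal distance between red_stone_mid and red_outline below 0.008 m and z of red_stone_mid in the frame of red_outline between 0.005 and 0.011 m and (angle between the x axis of red_stone_mid and the x axis of red_outline, either way round below 0.2 rad or angle between the x axis of red_stone_mid and the y axis of red_outline, either way round below 0.2 rad) and horizontal distance between setting_mid and green_outline below 0.008 m and angle between the x axis of setting_mid and the x axis of green_outline, either way round below 0.2 rad and z of setting_mid in the frame of green_outline below 0.0085 m and horizontal distance between green_stone_mid and setting_mid below 0.007 m and angle between the x axis of green_stone_mid and the x axis of setting_mid, either way round below 0.2 rad and z of green_stone_mid in the frame of setting_mid between 0.007 and 0.0125 m and linear speed of each of blue_stone, amber_stone, red_stone, green_stone, setting below 0.01 m/s); the robot touches nothing.
It fails at once if the box of pearls is shifted more than 20 mm or tipped (distance of pearl_box_mid from where it was at the start of the episode above 0.02 m or angle between pearl_box_mid's own z axis and vertical above 0.3 rad).
It also fails if it takes over 122 s, if anything falls off the work surface, if the arm or the gripper's body presses on something with over 40 N, if the wrist force passes 120 N, or if a joint passes its speed limit or range.

### The arm

A 7-joint arm with a two-finger parallel gripper is mounted at the origin on the work surface. World frame = base frame: x ahead of the robot, y to its left, z up, the work surface at z = 0. Lengths are in m, angles in degrees, forces in N, time in s.
With the tool pointing down it reaches from about 0.4 to 0.75 m from the base axis. Payload 19.5 kg.
Tool frame: the origin (TCP) lies on the mounting face of the last link; the fingertips stand env.tips_ahead ahead of it and the grasp point (between the pads) lies 155 mm ahead of it (env.tips_ahead is the distance from the TCP to the fingertips, in m); z points along the fingers, y is the direction in which the jaws open and shut (so a half turn about z gives the same grasp; the last joint's range is limited). The gripper opens to 85 mm and grips with 20 to 120 N. Pads are 22 mm wide; open, the fingers measure 114 mm over their backs; the gripper's body (76 mm by 85 mm) begins 54 mm behind the grasp point. The pads swing forward as they close: fully open they stand 13 mm farther back than shut.
Start: joints at [-71.087, 40.479, -1.581, 85.061, 1.261, 54.483, -4.326], TCP at [0.209, 0.536, 0.405] pointing down, gripper open.
Joint ranges: [-155.06, 155.06], [-18.47, 123.98], [-90, 86.84], [0, 140.48], [-83.41, 263.41], [0, 116], [-161.91, 161.91]. Speed limits (degrees/s): [108.29, 108.29, 147.25, 147.25, 172.46, 172.46, 172.46].

### API

Orientations are given as [roll, pitch, yaw] about the fixed x, y, z axes, in that order (R = Rz(yaw) Ry(pitch) Rx(roll)).
In Python, from rig import env gives the robot as it stands. The module is installed in compiled form; this text tells all that it offers. Calls block until the motion is done:
- env.movep(position, orientation): joint-space move of the TCP to a pose.
- env.movel(position, attitude=None, max_speed=0.15, force_limit=None): straight line of the TCP; attitude=None keeps the orientation; max_speed is the mean speed in m/s. With force_limit (N) it stops when the force on the tool has changed by that much, and returns True; else False.
- env.movej(angles): joint-space move.
- env.move_gripper(opening, grip_force=None): finger opening in m; grip_force is the grip in N (None keeps the last); returns when the fingers have stopped.
- env.sleep(seconds).
- env.solve_ik(position, orientation): joint angles nearest the present ones, or None.
- env.read_state(): the state.
- env.capture(name): name is "side" or "top" or "wrist"; returns a dict with "image" (384x512x3 uint8, red, green, blue), "vertical_fov" (degrees; the focal length in pixels is half the picture's height over the tangent of half this angle, whatever the lens; pixels are square), "cx", "cy" (the principal point, pixels), "dist_coeffs" ([k1, k2, p1, p2, k3] as OpenCV has them; the pictures are not rectified), "pose" (4x4, takes a point from camera to world coordinates); the wrist camera has in their place "hand_eye" (4x4, takes a point from camera to tool coordinates, whose origin is the TCP and whose axes are the flange's). Camera axes: x right, y down, z forward; pixel columns grow to the right and rows downward; lengths in m; the calibration is good to about 2 mm. A picture is of the moment at which its call begins: read the wrist's pose just before it. There is no depth.
A pose or a line that the arm cannot do raises env.PlanningError and nothing moves.
- env.hand_in(): hands the job in, once; it reports no verdict.
Trained networks look in the newest picture that a camera, given by its name, has taken for a name from the list of things; names that differ only in an ending like _2 or _b are one class to them, and where a whole thing is asked for, a point or a joint stands for the part that bears it (a point fixed in the world has none). Each returns a list of dicts, best first, with "p" (0 to 1); they miss things now and then, are a little off and sometimes report something else, mostly with a low value. They report only what shows in the picture. A call takes as long as a camera call. They do not tell look-alikes from the thing itself.
- env.recognise(camera, thing): "point" ([x, y, z] in m, in the coordinates of the camera as it stood for that picture, good to about 4 mm: the middle of the surface that is visible of it).
The state is a dict: "time": time; "qpos": joint angles; "qvel": joint speeds; "effort": joint torques, N m; "eef_pos": TCP position; "tcp_rot": TCP orientation; "wrist_force": force on the tool from outside, world axes, zero at the start; "wrist_torque": the same for the moment, N m; "finger_gap": finger opening in m.
Only numpy, scipy, OpenCV 4.12 (cv2) and the standard library are available. Lean on these libraries where they do the work, as an engineer would, in place of code of your own. Each camera call takes 0.05 s, during which the arm holds its last target. There are 200 camera calls.

## Working session

There is one attempt and no reset: what is moved stays moved. The work goes in short steps, each a Python script; the robot and the scene stay as the last script left them, time stands still between calls to the robot, and variables do not carry over. Pictures are saved under pics/ and viewed, about 12 in all and at most 16, crops included, and the job is handed in when it is done.

```bash
mkdir -p pics
python3 - <<'E'
from rig import env
import cv2
s=env.read_state();print(s['time'],s['eef_pos'],s['tcp_rot'],env.tips_ahead)
for c in ['top','side','wrist']:
    d=env.capture(c);cv2.imwrite(f'pics/{c}0.png',d['image'][:,:,::-1])
    print(c,d['vertical_fov'],d['cx'],d['cy'],d['dist_coeffs'],(d['pose'] if 'pose' in d else d['hand_eye']).round(4).tolist())
t=cv2.imread('pics/top0.png');cv2.imwrite('pics/top0b.png',cv2.resize(t,(800,600),interpolation=cv2.INTER_CUBIC))
E
```

```text
0.0 [0.20885043 0.53563751 0.40423704] [-1.79936599e+02  1.54591403e-03  1.58698766e+02] 0.1734
top 53.75812004831732 258.7102593999619 191.84297510346715 [-0.00413605  0.          0.          0.          0.        ] [[-0.0067, -0.9918, 0.1279, 0.397], [-1.0, 0.0072, 0.0039, -0.1217], [-0.0048, -0.1279, -0.9918, 1.1036], [0.0, 0.0, 0.0, 1.0]]
side 45.614130541520204 255.57542895792426 192.73099309431478 [0.04204509 0.         0.         0.         0.        ] [[0.7995, -0.3408, 0.4947, -0.1044], [-0.6007, -0.4444, 0.6646, -0.995], [-0.0067, -0.8284, -0.56, 0.8146], [0.0, 0.0, 0.0, 1.0]]
wrist 68.7465384246298 253.4056395911382 189.2559899696275 [-0.0638516  0.         0.         0.         0.       ] [[-0.0004, -0.9517, -0.307, 0.079], [1.0, -0.0003, -0.0005, -0.0005], [0.0004, -0.307, 0.9517, 0.0309], [0.0, 0.0, 0.0, 1.0]]
```

View pics/top0b.png

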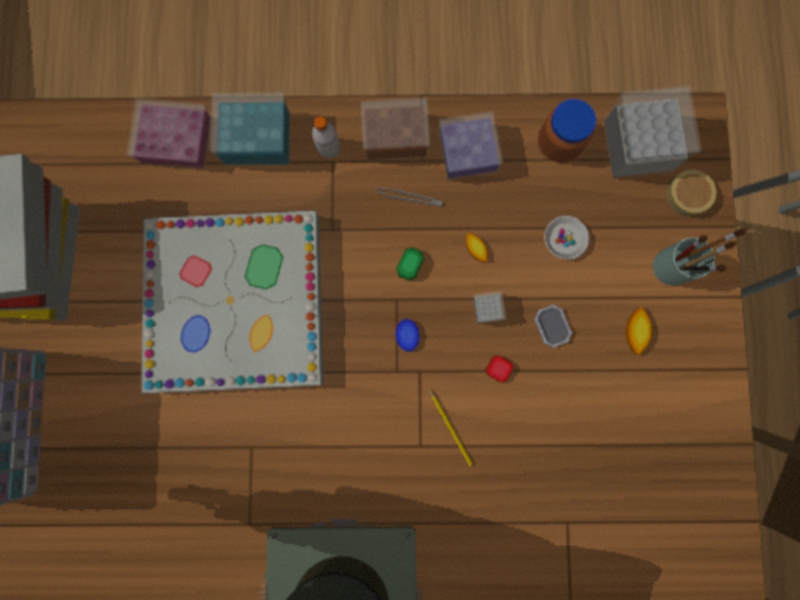

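View pics/side0.png

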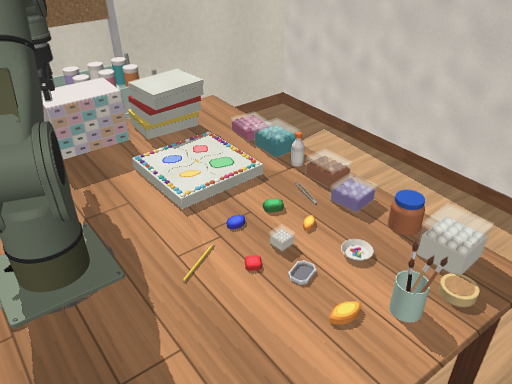

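Top view (800x600 scale): panel at left with outlines red (195,270), green (264,266), blue (195,333) and amber (261,333). Stones: green (410,263), blue (407,335), small amber (477,247), red (500,369), setting, open side up (553,326). The pearl box is at (489,307). The large amber look-alike is at (639,331).

```bash
cat > h.py <<'E'
from rig import env
import numpy as np, cv2
from scipy.spatial.transform import Rotation as R
def cam(name):
    s=env.read_state(); d=env.capture(name)
    if 'pose' in d: T=d['pose']
    else:
        B=np.eye(4); B[:3,:3]=R.from_euler('xyz',s['tcp_rot'],degrees=True).as_matrix(); B[:3,3]=s['eef_pos']; T=B@d['hand_eye']
    f=192/np.tan(np.radians(d['vertical_fov']/2))
    K=np.array([[f,0,d['cx']],[0,f,d['cy']],[0,0,1]])
    return dict(img=d['image'],T=np.array(T),K=K,D=np.array(d['dist_coeffs']))
def proj(c,p):
    Ti=np.linalg.inv(c['T']); q,_=cv2.projectPoints(np.array([p],float),cv2.Rodrigues(Ti[:3,:3])[0],Ti[:3,3],c['K'],c['D'])
    return q[0,0]
def unproj(c,uv,z):
    n=cv2.undistortPoints(np.array(uv,float).reshape(-1,1,2),c['K'],c['D'])[:,0]
    r=np.c_[n,np.ones(len(n))]@c['T'][:3,:3].T; o=c['T'][:3,3]
    return (o+r*((z-o[2])/r[:,2])[:,None])[:,:2]
def mask(c,kind,sat=110):
    hsv=cv2.cvtColor(c['img'],cv2.COLOR_RGB2HSV).astype(int); h,s,v=hsv[...,0],hsv[...,1],hsv[...,2]
    m={'red':(h<6)|(h>170),'amber':(h>14)&(h<36),'green':(h>40)&(h<90),'blue':(h>100)&(h<135),'setting':s<75}[kind]
    if kind!='setting': m=m&(s>sat)
    if kind=='amber' and sat>100: m&=(v>130)&(s>170)
    return m.astype(np.uint8)
def find(c,kind,xy,z,rad=.055,sat=110):
    """component nearest xy -> centre, yaw deg, full lengths (uniform-ellipse equivalent)"""
    m=mask(c,kind,sat); u=proj(c,[*xy,z]); r=np.linalg.norm(proj(c,[xy[0]+rad,xy[1],z])-u)
    roi=cv2.circle(np.zeros_like(m),tuple(int(a) for a in u),int(r),1,-1); m=m*roi
    m=cv2.morphologyEx(m,cv2.MORPH_CLOSE,np.ones((5,5)))
    n,l,st,_=cv2.connectedComponentsWithStats(m)
    if n<2: return None
    k=1+np.argmax(st[1:,4]); cs,_=cv2.findContours((l==k).astype(np.uint8),cv2.RETR_EXTERNAL,cv2.CHAIN_APPROX_NONE)
    ct=max(cs,key=len)
    f=cv2.drawContours(np.zeros_like(m),[ct],-1,1,-1); ys,xs=np.nonzero(f)
    w=unproj(c,np.c_[xs,ys],z); mu=w.mean(0); e,V=np.linalg.eigh(np.cov((w-mu).T)); a=V[:,1]
    yaw=np.degrees(np.arctan2(a[1],a[0]))%180
    if kind=='red':
        rc=cv2.minAreaRect((unproj(c,ct[:,0],z)*1000).astype(np.float32)); yaw=rc[2]%90
    return mu,yaw,4*np.sqrt(e[::-1])
E
cat > step1.py <<'E'
from h import *
c=cam('top'); k=512/800
S=dict(green=(410,263),blue=(407,335),amber=(477,247),red=(500,369),setting=(553,326))
for n,p in S.items():
    xy=unproj(c,[np.array(p)*k],.008)[0]; print(n,xy.round(3),*[np.round(a,3) for a in find(c,n,xy,.008)])
O=dict(red=(195,270),green=(264,266),blue=(195,333),amber=(261,333))
for n,p in O.items():
    xy=unproj(c,[np.array(p)*k],.04)[0]; print('O',n,xy.round(3),*[np.round(a,3) for a in find(c,n,xy,.04,sat=60)])
for n in ['blue_stone_mid','amber_stone_mid','red_stone_mid','green_stone_mid','setting_mid','pearl_box_mid']:
    print(n,[(round(r['p'],2),(c['T']@[*r['point'],1])[:3].round(3).tolist()) for r in env.recognise('top',n)[:3]])
env.movep([.53,.18,.47],[180,0,180]); s=env.read_state();print(s['time'],s['qpos'])
c=cam('wrist');cv2.imwrite('pics/w1.png',c['img'][:,:,::-1])
for n,p in O.items():
    xy=unproj(cam('top') if 0 else c,[proj(c,[0.5,0.2,.04])],.04)[0]
E
python3 step1.py
```

```text
green [ 0.608 -0.129] [ 0.608 -0.128] 155.338 [0.064 0.043]
blue [ 0.472 -0.122] [ 0.474 -0.121] 6.082 [0.061 0.044]
amber [ 0.638 -0.255] [ 0.64  -0.252] 31.288 [0.06 0.03]
red [ 0.409 -0.292] [ 0.41 -0.29] 57.776 [0.047 0.046]
setting [ 0.487 -0.393] [ 0.488 -0.392] 21.572 [0.081 0.062]
O red [0.592 0.265] [0.591 0.265] 63.171 [0.057 0.056]
O green [0.598 0.138] [0.598 0.14 ] 165.663 [0.085 0.065]
O blue [0.476 0.26 ] [0.476 0.26 ] 165.121 [0.068 0.052]
O amber [0.476 0.141] [0.477 0.142] 162.674 [0.07  0.041]
blue_stone_mid [(0.62, [0.474, -0.12, 0.017])]
amber_stone_mid [(0.77, [0.478, -0.541, 0.022]), (0.6, [0.642, -0.252, 0.017])]
red_stone_mid [(0.79, [0.414, -0.288, 0.018])]
green_stone_mid [(0.51, [0.476, 0.258, 0.039]), (0.5, [0.606, -0.128, 0.019])]
setting_mid [(0.61, [0.486, -0.393, 0.004])]
pearl_box_mid [(0.72, [0.525, -0.263, 0.04])]
2.2583 [-16.80419382  35.42743218 -10.3621382   81.73073387   6.66165849
  63.45057194  61.80001002]
```

View pics/w1.png

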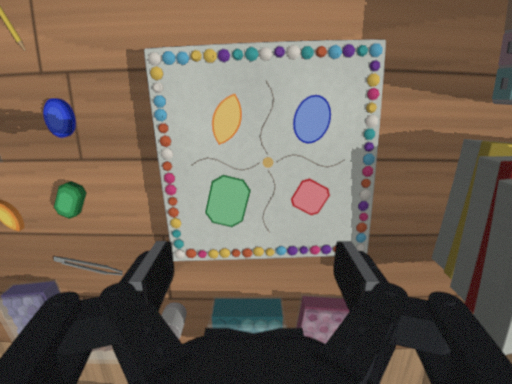

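Wrist view: the panel fills (150-385, 45-260). The outlines are amber (228,118), blue (312,118), green (228,200) and red (311,196), with the fingers below row 240. The masks match the list sizes, so the small amber stone is the one at (0.64,-0.25). I'll measure the outlines from here, then pick up the setting.

```bash
cat > pick.py <<'E'
from h import *
import json,time
Z=0.1734
def pose(x,y,z,yaw,mirror=True):
    """nearest-joint yaw alternative"""
    q0=env.read_state()['qpos']; best=None
    for k in ((-2,-1,0,1,2) if mirror else (0,)):
        yw=yaw+180*k
        if abs(yw)>360: continue
        q=env.solve_ik([x,y,z],[180,0,yw])
        if q is not None:
            d=np.abs(np.array(q)-q0).max()
            if best is None or d<best[0]-1: best=(d,yw,q)
    return best[1],best[2]
def goto(x,y,z,yaw):
    yw,q=pose(x,y,z,yaw); env.movej(q); return yw
def look(kind,xy,yaw,zp=.008,h=.33):
    goto(*xy,h,yaw); c=cam('wrist'); r=find(c,kind,xy,zp); return c,r
def pick(kind,xy,yaw,w,zp,up,force=40):
    """w: opening before; up: raise tips above table-contact before closing"""
    c,r=look(kind,xy,yaw,zp); cv2.imwrite(f'pics/pick_{kind}.png',c['img'][:,:,::-1])
    mu,yw,ln=r; print(kind,'wrist',mu.round(4),round(yw,1),ln.round(4))
    if np.linalg.norm(mu-xy)>.015: raise SystemExit('disagree')
    d=(yw-yaw+90)%180-90 if kind!='red' else (yw-yaw+45)%90-45
    print('dyaw',round(d,1)); yw=yaw+d
    env.move_gripper(w,force)
    yw=goto(*mu,Z+.045,yw)
    env.movel([*mu,Z+.015]); t=env.movel([*mu,Z-.02],max_speed=.03,force_limit=4)
    zc=env.read_state()['eef_pos'][2]; print('contact',t,round(zc-Z,4))
    env.movel([*mu,zc+up],max_speed=.05); env.move_gripper(0,force)
    s=env.read_state(); print('gap',s['finger_gap'],s['wrist_force'].round(1) if hasattr(s['wrist_force'],'round') else s['wrist_force'])
    env.movel([*mu,Z+.12],max_speed=.25); s=env.read_state(); print('gap up',s['finger_gap'],'t',s['time'])
    return zc+up
def place(o,yaw,z,rel,drop=.001):
    goto(*o,.34,yaw); env.movel([*o,z+.02],max_speed=.25); t=env.movel([*o,z+drop],max_speed=.04,force_limit=15)
    print('place early stop',t,env.read_state()['eef_pos']); env.move_gripper(rel); env.movel([*o,z+.10],max_speed=.25)
    print('t',env.read_state()['time'])
E
python3 - <<'E'
from pick import *
c=cam('wrist');O={}
for n,p in dict(red=(.591,.265),green=(.598,.14),blue=(.476,.26),amber=(.477,.142)).items():
    r=find(c,n,p,.04,sat=60); print(n,*[np.round(a,4) for a in r]); O[n]=[*r[0],r[1]]
json.dump(O,open('O.json','w'))
z=pick('setting',(.488,-.392),21.6,.070,.0055,.005); json.dump(z,open('z.json','w'))
cv2.imwrite('pics/s1.png',np.hstack([cv2.imread('pics/pick_setting.png')[:,:,:],cam('wrist')['img'][:,:,::-1]])[:,::1][::1])
im=cv2.imread('pics/s1.png');cv2.imwrite('pics/s1.png',cv2.resize(im,(800,300)))
E
```

```text
red [0.5905 0.2659] 62.2057 [0.0557 0.0556]
green [0.5971 0.1408] 166.1252 [0.0857 0.0645]
blue [0.476  0.2616] 165.9506 [0.0678 0.0517]
amber [0.4768 0.1434] 160.5876 [0.0675 0.0374]
setting wrist [ 0.4889 -0.3905] 20.6 [0.0826 0.0602]
dyaw -1.0
contact True -0.0076
gap 0.05094444712969849 [-1.4  0.7  4. ]
gap up 0.05105524687971227 t 7.6917
```

View pics/s1.png

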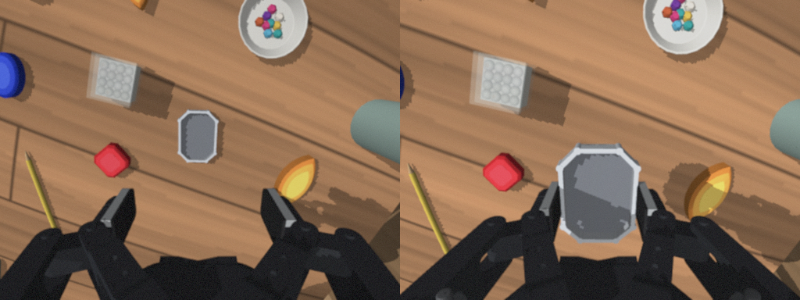

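The setting is gripped flat (gap 51 mm). Next I'll place it, check it, and fetch the green stone.

Run:
```python
from pick import *
O=json.load(open('O.json')); z=json.load(open('z.json')); g=O['green']
place(g[:2],g[2],z+.04,.068)
c,r=look('setting',g[:2],g[2],.0455,.36) if 0 else (None,None)
goto(*g[:2],.37,g[2]); c=cam('wrist'); cv2.imwrite('pics/set_placed.png',c['img'][:,:,::-1])
np.save('setpose.npy',c['T'])
z=pick('green',(.608,-.128),155.3,.058,.010,.0135); json.dump(z,open('zg.json','w'))
im=np.hstack([cv2.imread('pics/set_placed.png'),cam('wrist')['img'][:,:,::-1]]);cv2.imwrite('pics/s2.png',cv2.resize(im,(800,300)))
```

```text
place early stop False [0.59717091 0.14084714 0.21179057]
t 11.7833
green wrist [ 0.6072 -0.1267] 154.9 [0.0668 0.0431]
dyaw -0.4
contact True -0.0046
gap 0.038503057727107014 [-0.9  0.3  5.4]
gap up 0.03893661082437107 t 16.4917
```

View pics/s2.png

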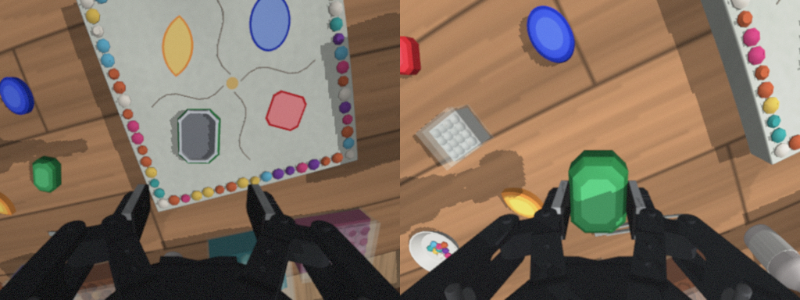

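Run:
```python
import cv2
im=cv2.imread('pics/set_placed.png')[120:230,205:305];cv2.imwrite('pics/s3.png',cv2.resize(im,None,fx=5,fy=5,interpolation=cv2.INTER_CUBIC))
```

```text
(no output)
```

View pics/s3.png

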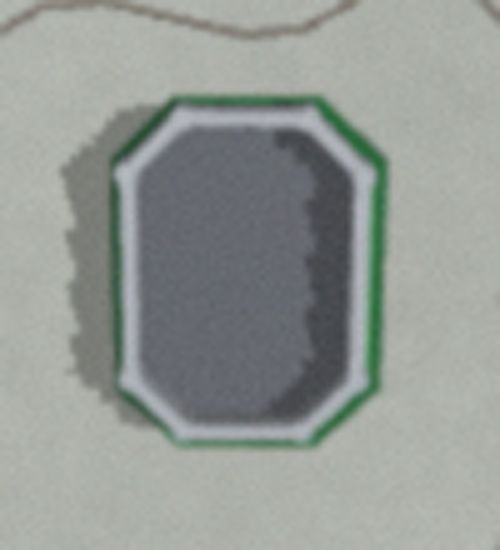

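Crop: the silver rim lies inside the green line, with its centre near crop pixel (245,273), and the outline shows evenly apart from a 1-2 mm strip on the right. I'll put the green stone at the measured rim centre.

Run:
```python
from pick import *
O=json.load(open('O.json')); g=O['green']; z=json.load(open('zg.json'))
c=cam('wrist'); c['T']=np.load('setpose.npy')
m=unproj(c,[[205+245/5-.4,120+273/5-.4]],.051)[0]; print(m,g)
place(m,g[2],z+.043,.056)
goto(*m,.37,g[2]); c=cam('wrist'); cv2.imwrite('pics/g_placed.png',c['img'][:,:,::-1])
z=pick('blue',(.474,-.121),6.,.057,.007,.005); json.dump(z,open('zb.json','w'))
a=cv2.resize(cv2.imread('pics/g_placed.png')[110:240,195:325],(520,520),interpolation=cv2.INTER_CUBIC)
b=cam('wrist')['img'][:,:,::-1][150:384,130:400]
cv2.imwrite('pics/s4.png',np.hstack([a,cv2.copyMakeBorder(b,0,520-234,0,0,0)]))
```

```text
[0.59428856 0.14116719] [0.5971421832716682, 0.14083047055676706, 166.12518716891896]
place early stop False [0.59431738 0.14117948 0.22635399]
t 19.6583
blue wrist [ 0.4737 -0.1206] 7.3 [0.0617 0.0443]
dyaw 1.3
contact True -0.0044
gap 0.04177448368064422 [-1.6  0.9  7.3]
gap up 0.04172393080051526 t 24.15
```

View pics/s4.png

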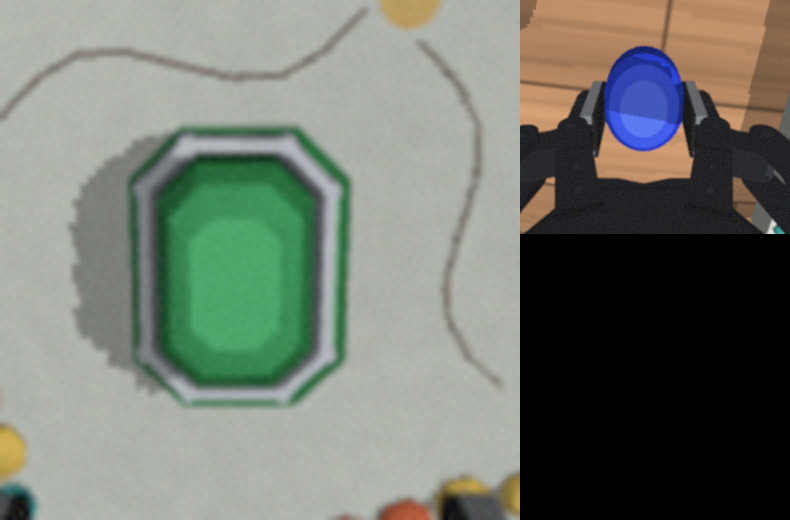

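Green sits flat and centred in the setting, and blue is held well. Next come blue, red and amber.

Run:
```python
from pick import *
O=json.load(open('O.json'))
def chk(n):
    goto(*o[:2],.37,o[2]); c=cam('wrist'); r=find(c,n,o[:2],.047); print('PLACED',n,(r[0]-o[:2]).round(4),round(r[1]-o[2],1)); cv2.imwrite(f'pics/{n}_pl.png',c['img'][:,:,::-1])
o=O['blue']; place(o[:2],o[2],json.load(open('zb.json'))+.04,.056); chk('blue')
z=pick('red',(.410,-.290),57.8,.056,.007,.005)
if env.read_state()['finger_gap']<.036: raise SystemExit
o=O['red']; place(o[:2],o[2],z+.04,.055); chk('red')
z=pick('amber',(.640,-.252),31.3,.045,.007,.0045)
if env.read_state()['finger_gap']<.025: raise SystemExit
o=O['amber']; place(o[:2],o[2],z+.04,.045); chk('amber')
env.movep([.53,.18,.47],[180,0,180]); c=cam('wrist')
cv2.imwrite('pics/end.png',cv2.resize(c['img'][30:275,140:400,::-1],None,fx=2.3,fy=2.3,interpolation=cv2.INTER_CUBIC))
print(env.read_state()['time'])
```

```text
place early stop False [0.47605507 0.26158926 0.21500051]
t 27.675
PLACED blue [-0.0022  0.0006] -0.2
red wrist [ 0.4106 -0.2892] 57.9 [0.0498 0.047 ]
dyaw 0.1
contact True -0.0042
gap 0.04076491016639441 [-1.1  0.5  4.5]
gap up 0.04053768357113936 t 33.0583
place early stop False [0.5905834  0.26584247 0.21525801]
t 37.2
PLACED red [0.0014 0.0023] -0.0
amber wrist [ 0.6494 -0.2413] 8.5 [0.0546 0.0311]
dyaw -22.8
contact True 0.0085
gap 0.019463626744594547 [-1.3 -0.2  5.6]
gap up 0.01745399257255218 t 42.3417
```

Run:
```python
from pick import *
c=cam('wrist'); im=np.hstack([cv2.imread('pics/pick_amber.png'),c['img'][:,:,::-1]]);cv2.imwrite('pics/s5.png',cv2.resize(im,(800,300)))
```

```text
(no output)
```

View pics/s5.png

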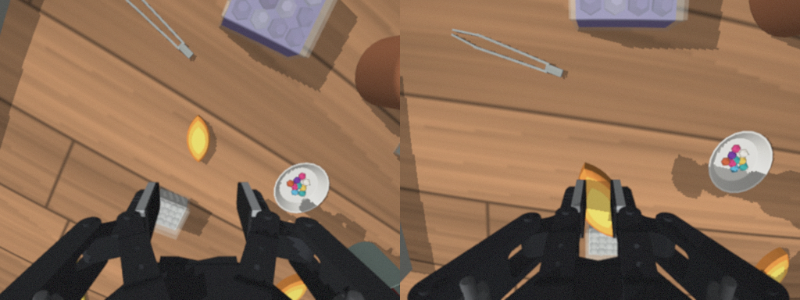

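The amber mask dropped part of the stone, so the grasp was oblique. I'll set the stone back down, widen the mask and look again.

```bash
sed -i "s/'amber':(h>14)&(h<36)/'amber':(h>7)\&(h<36)/; s/m&=(v>130)&(s>170)/m\&=(s>185)/" h.py
python3 - <<'E'
from pick import *
p=env.read_state()['eef_pos']; Q=[p[0],p[1]]
env.movel([*Q,Z+.03],max_speed=.25); print(env.movel([*Q,Z+.011],max_speed=.03,force_limit=4),env.read_state()['eef_pos'][2]-Z)
env.move_gripper(.05); env.movel([*Q,.30],max_speed=.25)
goto(.64,-.25,.33,31.3); c=cam('wrist'); r=find(c,'amber',(.643,-.248),.007); print(r)
im=c['img'][:,:,::-1].copy(); m=mask(c,'amber'); im2=im.copy(); im2[m>0]=(255,0,255)
cv2.imwrite('pics/s6.png',cv2.resize(np.hstack([im,im2]),(800,300)))
t=cam('top'); print(find(t,'amber',(.643,-.248),.007)); print(env.read_state()['time'])
print([(round(q['p'],2),(t['T']@[*q['point'],1])[:3].round(3).tolist()) for q in env.recognise('top','pearl_box_mid')])
E
```

```text
True 0.013408064743152065
None
(array([ 0.60612261, -0.25880433]), np.float64(135.07070775769128), array([0.00844896, 0.00480162]))
45.0083
[(0.62, [0.523, -0.266, 0.041])]
```

View pics/s6.png

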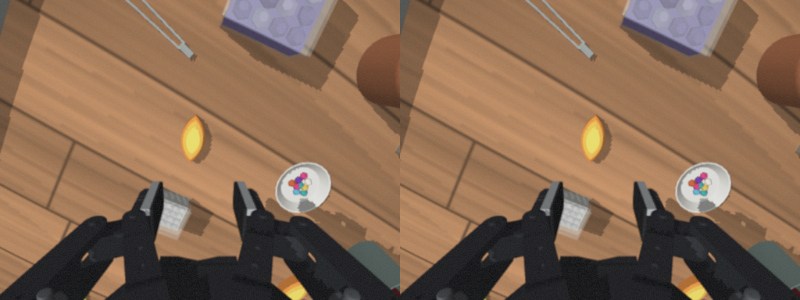

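The stone is lying flat again near (246,177) in full-resolution pixels. I'll check the colours to set the threshold properly.

Run:
```python
from pick import *
c=cam('wrist'); np.savez('am.npz',**c)
hsv=cv2.cvtColor(c['img'],cv2.COLOR_RGB2HSV)
for y in (160,177,190): print([tuple(map(int,hsv[y,x])) for x in range(222,276,4)])
```

```text
[(13, 118, 180), (14, 119, 175), (14, 117, 177), (14, 117, 177), (14, 172, 217), (19, 166, 231), (23, 152, 232), (21, 156, 231), (19, 163, 230), (15, 179, 180), (15, 113, 115), (13, 121, 160), (14, 119, 165), (13, 113, 169)]
[(13, 116, 184), (14, 120, 179), (14, 116, 180), (18, 166, 230), (23, 151, 227), (27, 134, 233), (27, 134, 233), (27, 134, 233), (27, 136, 233), (19, 161, 227), (13, 145, 135), (14, 118, 121), (14, 115, 129), (13, 115, 164)]
[(14, 118, 180), (13, 118, 186), (13, 115, 189), (15, 171, 222), (21, 157, 232), (27, 134, 232), (27, 134, 233), (27, 134, 233), (20, 160, 229), (14, 164, 143), (13, 117, 129), (13, 108, 134), (13, 113, 156), (14, 118, 183)]
```

```bash
sed -i "s/m&=(s>185)/m\&=(s>145)|(h>17)/" h.py
python3 - <<'E'
from pick import *
c=dict(np.load('am.npz')); r=find(c,'amber',unproj(c,[[246,177]],.007)[0],.007); print(r)
mu,yw,ln=r
if not(.054<ln[0]<.068 and .026<ln[1]<.036): raise SystemExit('size')
z=pick('amber',mu,yw,.045,.007,.0045)
if env.read_state()['finger_gap']<.026: raise SystemExit
o=json.load(open('O.json'))['amber']; place(o[:2],o[2],z+.04,.045)
env.movep([.53,.18,.47],[180,0,180]); env.sleep(.3); c=cam('wrist')
for n,o in json.load(open('O.json')).items():
    r=find(c,n,o[:2],.047 if n!='green' else .052); print(n,(r[0]-o[:2]).round(4),round(r[1]-o[2],1),r[2].round(3))
cv2.imwrite('pics/end.png',cv2.resize(c['img'][30:275,140:400,::-1],None,fx=2.3,fy=2.3,interpolation=cv2.INTER_CUBIC))
print(env.read_state()['time'])
E
```

```text
(array([ 0.63414239, -0.24451131]), np.float64(23.07021074348856), array([0.06351823, 0.03182868]))
amber wrist [ 0.6342 -0.2445] 23.0 [0.0636 0.0318]
dyaw -0.1
contact True -0.0021
gap 0.029698654565397033 [-2.1 -0.1  2.4]
gap up 0.029239952489522245 t 48.325
place early stop False [0.47684095 0.14335162 0.21683827]
t 51.9167
red [-0.0024 -0.0014] 0.2 [0.054 0.052]
green [-0.0023 -0.0004] -0.3 [0.067 0.044]
blue [-0.0006 -0.0015] -0.5 [0.065 0.049]
amber [-0.001   0.0003] 0.2 [0.064 0.036]
54.275
```

View pics/end.png

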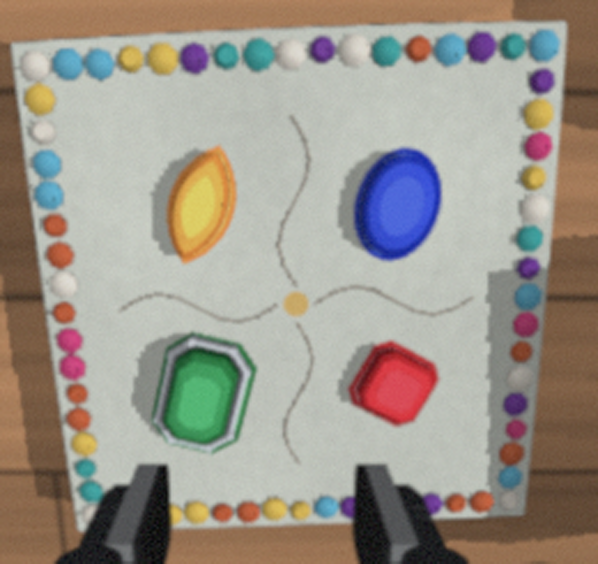

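All four stones cover their outlines and lie flat, so I'm handing in.

```bash
python3 -c "
from rig import env
env.hand_in()"
```

```text
the job is handed in; nothing more can be done
```

The job is handed in after about 54 s on the robot's clock. All four stones and the silver setting are on the panel; no verdict was reported.

| Item | Offset from its outline in the last wrist picture | Rotation error |
|---|---|---|
| Red | 2.8 mm | 0.2° |
| Blue | 1.6 mm | 0.5° |
| Amber (the smaller one) | 1.0 mm | 0.2° |
| Green stone in the setting | 2.3 mm | 0.3° |

- **Flatness and seating:** the last picture and the close-up of the setting show everything lying flat, with the green stone down on the setting's floor. I judged heights and tilts by eye and did not measure them.
- **Setting:** I measured it on the panel only before the green stone went in. It was 2.9 mm from the outline's centre and in line with it by eye.
- **Red and blue disagreement:** pictures taken right after placing put these at slightly different offsets than the final picture, by about 4–5 mm for red and 3 mm for blue. Every reading is within 8 mm.
- **Amber:** the first grasp failed. The colour mask caught only part of the stone and my check let through a 14 mm disagreement with the first measurement, so the stone was gripped at a slant. I set it back down, fixed the mask and picked it up again cleanly.
- **Pearl box:** in a top-camera check before the second amber pick it was within 4 mm of its start, about the detector's accuracy. I did not check it again after that.

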